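# Clean the door-chime base and refit its tubes

### The job

Take the scraper block from its rest and wipe every loose chip off the door chime's base plate into the bamboo tray, without touching chips that lie on the plate with the fingers (a chip that has ended up on the cabinet top may be picked up by hand and put in the tray). Only when the plate is clear, push both brass-toned chime tubes upright and fully home onto the plate's two spigots. Finish with the scraper standing back in its rest and leave the hair clip, the hanko case and the pill organiser where they are.

Things in the scene. Friction and masses are not known exactly. Their poses are not given: they have to be found in the camera images.
- plate: door chime's fixed base plate: dark steel sheet on a grey block, 166 (x) by 295 mm (y), upper face 44 mm above the cabinet top. Origin on the cabinet top, below the working area. Sheet from y = -120 mm (plain open edge, overhanging the tray) to +175 mm. Lips 12 mm high on both long sides, inner faces at x = -75 and +75 mm. From y = +110 to +175 mm a raised step, 12 mm high, with two spigots
- plate_mid (a point): point on the sheet's upper face straight above plate's origin, same axes; chips can leave the sheet only along -y, over the open edge into the tray below it
- spigot_near (a point): centre of the foot of one upright aluminium spigot, on the step's top face (56 mm above the cabinet top), at x = -41, y = +143 mm of plate; spigot 40 mm diameter, 30 mm high, its last 6 mm tapering to 32 mm
- spigot_far (a point): the same for the other spigot, equal in size, at x = +41, y = +143 mm of plate
- tray: fixed bamboo tray, open on top, 172 (x) by 150 (y) by 28 mm high, walls and floor 5 mm; origin at the centre of its underside; 20 mm of it lies under the plate's overhanging open edge
- rest: fixed shallow white open rest for the scraper, 52 (x) by 118 (y) by 14 mm high, walls and floor 4 mm; origin at the centre of its underside
- scraper: scraper block standing upright in the rest: rubber foot 24 (x, thickness) by 90 (y, length) by 20 mm high, and on it a light wooden grip 22 (x) by 60 (y), from 20 to 90 mm above the underside; origin at the centre of its underside, z up; 0.11 to 0.23 kg; the same either way round
- mat: fixed cork mat, 76 (x) by 170 (y) by 4 mm thick, on which the tubes stand at the start; origin at the centre of its underside
- tube_a: short brass-toned chime tube standing upright, a plain sleeve open at both ends: 60 mm outside and 44 mm inside diameter, 50 mm long, 0.1 to 0.2 kg; origin at the centre of its lower end, z along its axis; the two tubes are alike and either fits either spigot
- tube_b: short brass-toned chime tube standing upright, a plain sleeve open at both ends: 60 mm outside and 44 mm inside diameter, 50 mm long, 0.1 to 0.2 kg; origin at the centre of its lower end, z along its axis; the two tubes are alike and either fits either spigot
- chip0: loose chip of dry filler, 26 (x) by 20 (y) by 10 mm (z), about 20 g, origin at its centre; lies on the plate at the start, or is absent in this run
- chip1: loose chip of dry filler, 26 (x) by 20 (y) by 10 mm (z), about 20 g, origin at its centre; lies on the plate at the start, or is absent in this run
- chip2: loose chip of dry filler, 26 (x) by 20 (y) by 10 mm (z), about 20 g, origin at its centre; lies on the plate at the start, or is absent in this run
- chip3: loose chip of dry filler, 26 (x) by 20 (y) by 10 mm (z), about 20 g, origin at its centre; lies on the plate at the start, or is absent in this run
- chip4: loose chip of dry filler, 26 (x) by 20 (y) by 10 mm (z), about 20 g, origin at its centre; lies on the plate at the start, or is absent in this run
- chip5: loose chip of dry filler, 26 (x) by 20 (y) by 10 mm (z), about 20 g, origin at its centre; lies on the plate at the start, or is absent in this run
- chip6: loose chip of dry filler, 26 (x) by 20 (y) by 10 mm (z), about 20 g, origin at its centre; lies on the plate at the start, or is absent in this run
- chip7: loose chip of dry filler, 26 (x) by 20 (y) by 10 mm (z), about 20 g, origin at its centre; lies on the plate at the start, or is absent in this run
- chip8: loose chip of dry filler, 26 (x) by 20 (y) by 10 mm (z), about 20 g, origin at its centre; lies on the plate at the start, or is absent in this run
- hair_clip: bystander: pink plastic hair clip, 30 (x) by 85 (y) by about 42 mm high; origin at the centre of its underside
- hanko_case: bystander: stainless steel hanko case, closed, 32 by 95 by 28 mm; origin at the centre of its underside
- pill_organiser: bystander: translucent pill organiser, 45 by 165 by 24 mm; origin at the centre of its underside
There are look-alikes about, which are no part of the job. What is meant by the rest is not black or turquoise, and is the larger of those in its own colour.

How it is judged (in metres and radians):
On the way, in this order (a step that is already met when the one before it is completed fails the run):
1. the scraper is brought down onto the plate (x of scraper in the frame of plate between -0.09 and 0.09 m and y of scraper in the frame of plate between -0.15 and 0.12 m and z of scraper in the frame of plate below 0.054 m), for 0.2 s.
2. every chip lies in the bamboo tray (x of chip0 in the frame of tray between -0.084 and 0.084 m and y of chip0 in the frame of tray between -0.073 and 0.073 m and z of each of chip0, chip1, chip2, chip3, chip4, chip5, chip6, chip7, chip8 in the frame of tray below 0.042 m and x of chip1 in the frame of tray between -0.084 and 0.084 m and y of chip1 in the frame of tray between -0.073 and 0.073 m and x of chip2 in the frame of tray between -0.084 and 0.084 m and y of chip2 in the frame of tray between -0.073 and 0.073 m and x of chip3 in the frame of tray between -0.084 and 0.084 m and y of chip3 in the frame of tray between -0.073 and 0.073 m and x of chip4 in the frame of tray between -0.084 and 0.084 m and y of chip4 in the frame of tray between -0.073 and 0.073 m and x of chip5 in the frame of tray between -0.084 and 0.084 m and y of chip5 in the frame of tray between -0.073 and 0.073 m and x of chip6 in the frame of tray between -0.084 and 0.084 m and y of chip6 in the frame of tray between -0.073 and 0.073 m and x of chip7 in the frame of tray between -0.084 and 0.084 m and y of chip7 in the frame of tray between -0.073 and 0.073 m and x of chip8 in the frame of tray between -0.084 and 0.084 m and y of chip8 in the frame of tray between -0.073 and 0.073 m), for 0.2 s.
3. both tubes stand fully home on the spigots (((horizontal distance between tube_a and spigot_near below 0.004 m and z of tube_a in the frame of spigot_near below 0.004 m and angle between tube_a's own z axis and vertical below 0.06 rad) or (horizontal distance between tube_a and spigot_far below 0.004 m and z of tube_a in the frame of spigot_far below 0.004 m and angle between tube_a's own z axis and vertical below 0.06 rad)) and ((horizontal distance between tube_b and spigot_near below 0.004 m and z of tube_b in the frame of spigot_near below 0.004 m and angle between tube_b's own z axis and vertical below 0.06 rad) or (horizontal distance between tube_b and spigot_far below 0.004 m and z of tube_b in the frame of spigot_far below 0.004 m and angle between tube_b's own z axis and vertical below 0.06 rad))), for 0.2 s.
At the end, for the whole second after the job is handed in: chips inside the tray, centres under 42 mm high; each tube on a spigot within 4 mm of its axis and of the step, upright within 0.06 rad; scraper upright (0.12 rad) in its rest, within 20 mm of the middle, underside below 10 mm; all at rest (all of step 2 and all of step 3 and x of scraper in the frame of rest between -0.02 and 0.02 m and y of scraper in the frame of rest between -0.02 and 0.02 m and z of scraper in the frame of rest below 0.01 m and angle between scraper's own z axis and vertical below 0.12 rad and linear speed of each of chip0, chip1, chip2, chip3, chip4, chip5, chip6, chip7, chip8, tube_a, tube_b, scraper below 0.03 m/s); the robot touches nothing.
It fails at once if a chip lying on the plate is touched by the fingers ((contact force between the fingers and chip0 above 0.3 N and x of chip0 in the frame of plate between -0.083 and 0.083 m and y of chip0 in the frame of plate between -0.12 and 0.175 m and z of chip0 in the frame of plate between 0.045 and 0.062 m) or (contact force between the fingers and chip1 above 0.3 N and x of chip1 in the frame of plate between -0.083 and 0.083 m and y of chip1 in the frame of plate between -0.12 and 0.175 m and z of chip1 in the frame of plate between 0.045 and 0.062 m) or (contact force between the fingers and chip2 above 0.3 N and x of chip2 in the frame of plate between -0.083 and 0.083 m and y of chip2 in the frame of plate between -0.12 and 0.175 m and z of chip2 in the frame of plate between 0.045 and 0.062 m) or (contact force between the fingers and chip3 above 0.3 N and x of chip3 in the frame of plate between -0.083 and 0.083 m and y of chip3 in the frame of plate between -0.12 and 0.175 m and z of chip3 in the frame of plate between 0.045 and 0.062 m) or (contact force between the fingers and chip4 above 0.3 N and x of chip4 in the frame of plate between -0.083 and 0.083 m and y of chip4 in the frame of plate between -0.12 and 0.175 m and z of chip4 in the frame of plate between 0.045 and 0.062 m) or (contact force between the fingers and chip5 above 0.3 N and x of chip5 in the frame of plate between -0.083 and 0.083 m and y of chip5 in the frame of plate between -0.12 and 0.175 m and z of chip5 in the frame of plate between 0.045 and 0.062 m) or (contact force between the fingers and chip6 above 0.3 N and x of chip6 in the frame of plate between -0.083 and 0.083 m and y of chip6 in the frame of plate between -0.12 and 0.175 m and z of chip6 in the frame of plate between 0.045 and 0.062 m) or (contact force between the fingers and chip7 above 0.3 N and x of chip7 in the frame of plate between -0.083 and 0.083 m and y of chip7 in the frame of plate between -0.12 and 0.175 m and z of chip7 in the frame of plate between 0.045 and 0.062 m) or (contact force between the fingers and chip8 above 0.3 N and x of chip8 in the frame of plate between -0.083 and 0.083 m and y of chip8 in the frame of plate between -0.12 and 0.175 m and z of chip8 in the frame of plate between 0.045 and 0.062 m)).
It fails at once if a tube is put on a spigot while a chip still lies on the plate ((((horizontal distance between tube_a and spigot_near below 0.004 m and z of tube_a in the frame of spigot_near below 0.004 m and angle between tube_a's own z axis and vertical below 0.06 rad) or (horizontal distance between tube_a and spigot_far below 0.004 m and z of tube_a in the frame of spigot_far below 0.004 m and angle between tube_a's own z axis and vertical below 0.06 rad)) or ((horizontal distance between tube_b and spigot_near below 0.004 m and z of tube_b in the frame of spigot_near below 0.004 m and angle between tube_b's own z axis and vertical below 0.06 rad) or (horizontal distance between tube_b and spigot_far below 0.004 m and z of tube_b in the frame of spigot_far below 0.004 m and angle between tube_b's own z axis and vertical below 0.06 rad))) and ((x of chip0 in the frame of plate between -0.083 and 0.083 m and y of chip0 in the frame of plate between -0.12 and 0.175 m and z of chip0 in the frame of plate between 0.045 and 0.062 m) or (x of chip1 in the frame of plate between -0.083 and 0.083 m and y of chip1 in the frame of plate between -0.12 and 0.175 m and z of chip1 in the frame of plate between 0.045 and 0.062 m) or (x of chip2 in the frame of plate between -0.083 and 0.083 m and y of chip2 in the frame of plate between -0.12 and 0.175 m and z of chip2 in the frame of plate between 0.045 and 0.062 m) or (x of chip3 in the frame of plate between -0.083 and 0.083 m and y of chip3 in the frame of plate between -0.12 and 0.175 m and z of chip3 in the frame of plate between 0.045 and 0.062 m) or (x of chip4 in the frame of plate between -0.083 and 0.083 m and y of chip4 in the frame of plate between -0.12 and 0.175 m and z of chip4 in the frame of plate between 0.045 and 0.062 m) or (x of chip5 in the frame of plate between -0.083 and 0.083 m and y of chip5 in the frame of plate between -0.12 and 0.175 m and z of chip5 in the frame of plate between 0.045 and 0.062 m) or (x of chip6 in the frame of plate between -0.083 and 0.083 m and y of chip6 in the frame of plate between -0.12 and 0.175 m and z of chip6 in the frame of plate between 0.045 and 0.062 m) or (x of chip7 in the frame of plate between -0.083 and 0.083 m and y of chip7 in the frame of plate between -0.12 and 0.175 m and z of chip7 in the frame of plate between 0.045 and 0.062 m) or (x of chip8 in the frame of plate between -0.083 and 0.083 m and y of chip8 in the frame of plate between -0.12 and 0.175 m and z of chip8 in the frame of plate between 0.045 and 0.062 m))).
It fails at once if a bystander (hair clip, hanko case, pill organiser) is moved more than 20 mm (distance of any of hair_clip, hanko_case, pill_organiser from where it was at the start of the episode above 0.02 m).
Of chip0, chip1, chip2, chip3, chip4, chip5, chip6, chip7, chip8 only 5 to 9 are there at a start; the rules pass over those that are not, and their reading is None.
At some moment in a run one of chip0, chip1, chip2, chip3, chip4, chip5, chip6, chip7, tube_a, tube_b may be knocked a few centimetres aside while the robot is not near it.
It also fails if it takes over 184 s, if anything falls off the work surface, if the arm or the gripper's body presses on something with over 40 N, if the wrist force passes 120 N, or if a joint passes its speed limit or range.

### The arm

A 6-joint arm with a two-finger parallel gripper is mounted at the origin on the work surface. World frame = base frame: x ahead of the robot, y to its left, z up, the work surface at z = 0. Lengths are in mm, angles in rad, forces in N, time in s.
With the tool pointing down it reaches from about 275 to 1000 mm from the base axis. Payload 8.4 kg.
Tool frame: the origin (TCP) lies midway between the tips of the shut fingers; the grasp point (between the pads) lies 19 mm behind it; z points along the fingers, y is the line along which they close (so a half turn about z gives the same grasp; the last joint's range is limited). The gripper opens to 85 mm and grips with 20 to 120 N. Pads are 22 mm wide; open, the fingers measure 114 mm over their backs; the gripper's body (76 mm by 85 mm) begins 54 mm behind the grasp point. The pads swing forward as they close: fully open they stand 13 mm farther back than shut.
Start: joints at [1.134, 0.353, 1.633, -0, 1.155, -0.002], TCP at [263.267, 566.849, 231.281] pointing down, gripper open.
Joint ranges: [-2.63, 2.63], [-0.92, 2.1], [0.06, 2.66], [-1.3, 4.44], [0, 2.69], [-3.02, 3.02]. Speed limits (rad/s): [2.22, 2.22, 2.79, 3.14, 3.14, 3.14].

### API

Orientations are given as [roll, pitch, yaw] about the fixed x, y, z axes, in that order (R = Rz(yaw) Ry(pitch) Rx(roll)).
In Python, from rig import r, cams gives the robot as it stands. The module is installed in compiled form; this text tells all that it offers.
- The arm moves only by the tool send_rows, never from a script. Its argument "targets" is one flat list of numbers, 7 for each row, row after row: the shift along the tool's x, y, z in m, then the turn, a rotation vector about the tool's x, y, z in rad, then the opening, from -1 (shut) to 1 (fully open). In form: [tx, ty, tz, wx, wy, wz, fingers, tx, ty, tz, wx, wy, wz, fingers, ...]. A call has 1 to 12 rows; each row is the pose to reach, as a shift and turn from the pose commanded when the call began, along the tool's axes at that moment; what a row does not reach only later rows make up. A row lasts 1/12 s, in which the tool goes at most 41.7 mm and 7.16 degrees, less where a joint would pass 70% of its speed; a pose out of reach is approached as far as the arm can. A call with a gripper value outside its range is refused whole. The fingers move at their own pace and stop on an object; "grip_force" is the grip in N (left out, the last holds). Time passes only in rows, so rows that repeat a pose let the fingers close. It gives the time, the measured TCP pose, the force, the opening and the grip force at its end, in the units of the state.
- r.sense(): the state, without advancing time (a new reading comes with each control period).
- cams.grab_frame(name): name is "scene" or "top" or "wrist"; returns a dict with "color" (420x560x3 uint8, blue, green, red), "fx", "fy", "cx", "cy" (pixels), "xyz" and "attitude" of the camera in the world. Camera axes: x right, y down, z forward; pixel columns grow to the right and rows downward; lengths in mm; the calibration is good to about 2 mm. A picture is of the moment at which its call begins. There is no depth.
- r.sign_off(): hands the job in; it is judged then, once.
The state is a dict: "clock": time; "qpos": joint angles; "qvel": joint speeds; "joint_efforts": joint torques, N m; "eef_pos": TCP position; "tcp_rot": TCP orientation; "contact_force": force on the tool from outside, world axes, zero at the start; "wrist_torque": the same for the moment, N m; "opening": opening from 0.0 (shut) to 1.0 (fully open); "grasp_force": force on a finger pad.
Only numpy, scipy, OpenCV 4.12 (cv2) and the standard library are available. Lean on these libraries where they do the work, as an engineer would, in place of code of your own. Each camera call takes 0.05 s, during which the arm holds its last target. There are 200 camera calls.

## Working session

There is one attempt and no reset: what is moved stays moved. The work goes in short steps, Python scripts to look and compute and a tool call to move; the robot and the scene stay as the last step left them, time stands still between calls to the robot, and variables do not carry over. Pictures are saved under pics/ and viewed, at most 14 in all, crops included, and the job is handed in when it is done.

Besides the shell and the picture viewer there is one more tool, called after "Call:" as name(argument=value, ...), one argument or row to a line, values as JSON. send_rows: Moves the arm, as the interface text tells. Its arguments: {"type":"object","properties":{"targets":{"type":"array"},"grip_force":{"type":"number"}},"required":["targets"]}

```bash
mkdir -p pics
cat > h.py <<'E'
import numpy as np, cv2
from scipy.spatial.transform import Rotation as R
def rot(a):
    a=np.array(a,float)
    return a if a.shape==(3,3) else R.from_euler('xyz',a).as_matrix()
def ray(f,u,v):
    d=rot(f['attitude'])@np.array([(u-f['cx'])/f['fx'],(v-f['cy'])/f['fy'],1.])
    return np.array(f['xyz'],float),d
def onz(f,u,v,z):
    o,d=ray(f,u,v); return (o+d*(z-o[2])/d[2])
def proj(f,p):
    c=rot(f['attitude']).T@(np.array(p,float)-np.array(f['xyz'],float))
    return np.array([f['fx']*c[0]/c[2]+f['cx'],f['fy']*c[1]/c[2]+f['cy']])
E
python3 - <<'E'
from rig import r,cams
from h import *
import pickle
s=r.sense(); print(s)
fs={}
for n in ("scene","top"):
    f=cams.grab_frame(n); fs[n]=f
    print(n,{k:v for k,v in f.items() if k!='color'})
    cv2.imwrite(f'pics/{n}0.png',cv2.resize(f['color'],(800,600),interpolation=cv2.INTER_CUBIC))
pickle.dump(fs,open('f0.pkl','wb'))
E
```

```text
{'clock': 0.0, 'qpos': array([ 1.13361843e+00,  3.53652633e-01,  1.63415737e+00, -2.52241456e-05,
        1.15521548e+00, -2.40509166e-03]), 'qvel': array([ 0.00014194,  0.0022487 , -0.00169829,  0.00118939,  0.00115757,
        0.00043376]), 'joint_efforts': array([-3.59723426e-04, -6.05265355e+01, -3.42070341e+01,  5.94144808e-05,
        9.15419514e-03,  6.87960596e-05]), 'eef_pos': array([263.05292684, 566.39989053, 230.54894948]), 'tcp_rot': array([-3.14015977e+00,  1.96163565e-05,  2.70683006e+00]), 'contact_force': array([ 0.10779831,  0.71345315, -0.18346833]), 'wrist_torque': array([ 0.00784091, -0.01719789, -0.01293508]), 'grasp_force': 0.0, 'opening': 1.002180301396381}
scene {'fx': 440.2723957119787, 'fy': 440.2723957119787, 'cx': 279.2172323528819, 'cy': 207.33793361513665, 'xyz': array([1156.9592444 , -156.19098859,  952.72600475]), 'attitude': array([-2.46567436,  0.01054272,  1.28816787])}
top {'fx': 547.049741836492, 'fy': 547.049741836492, 'cx': 279.09587624809, 'cy': 206.30945207941065, 'xyz': array([ 235.70677608,   48.04862379, 1473.95791548]), 'attitude': array([-2.96850751, -0.01228796, -1.59739497])}
```

View pics/top0.png

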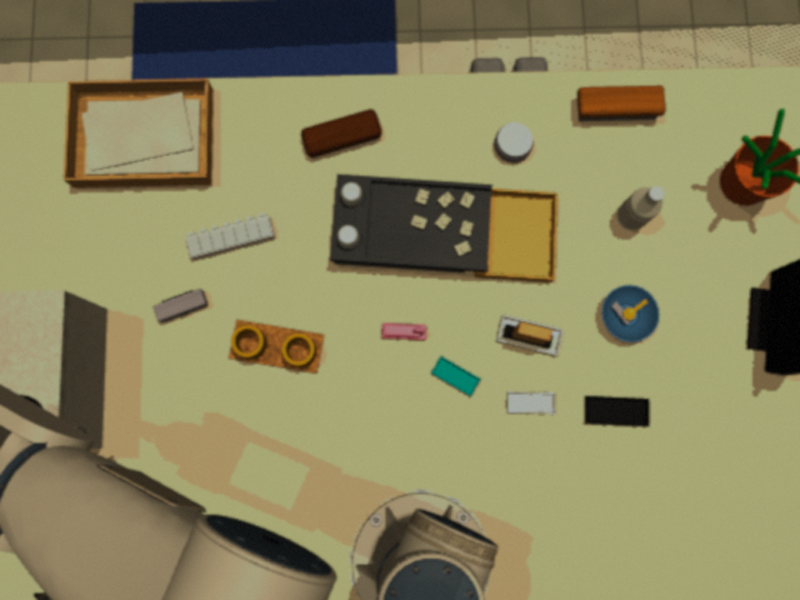

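View pics/scene0.png

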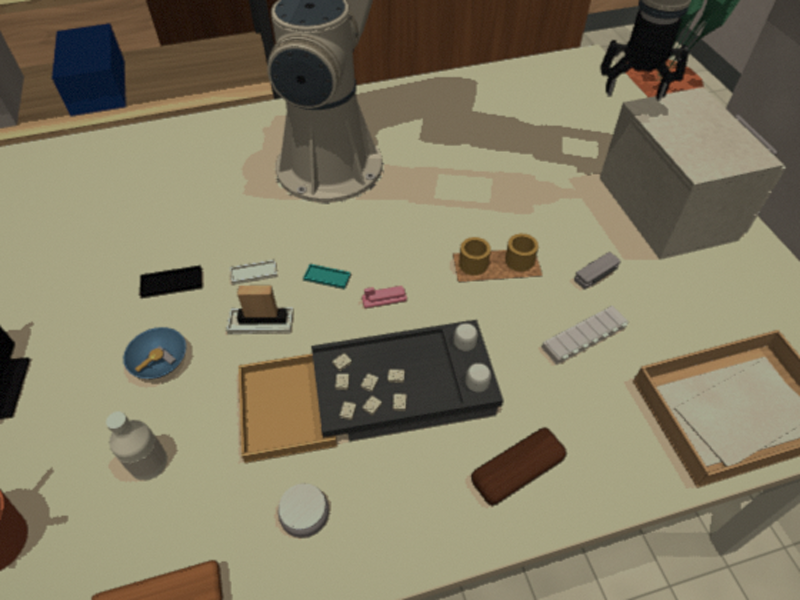

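The top view shows 7 chips at x 415–470, y 195–250. The spigots are at (350,190) and (347,235), the scraper in its white rest at (528,335), and the tubes at (248,342) and (298,349). The tray is to the right of the open edge, with the pink clip at (403,331). The scene view agrees with this.

```bash
cat > m.py <<'E'
from h import *
def blobs(f,lo,hi,box,amin=20):
    hsv=cv2.cvtColor(f['color'],cv2.COLOR_BGR2HSV)
    m=cv2.inRange(hsv,np.array(lo),np.array(hi)); k=np.zeros_like(m)
    x0,y0,x1,y1=[int(b*.7) for b in box]; k[y0:y1,x0:x1]=m[y0:y1,x0:x1]
    cs,_=cv2.findContours(k,cv2.RETR_EXTERNAL,cv2.CHAIN_APPROX_NONE)
    out=[]
    for c in cs:
        if cv2.contourArea(c)>=amin: out.append(c)
    return out
E
python3 - <<'E'
import pickle; from m import *
fs=pickle.load(open('f0.pkl','rb')); t=fs['top']; s=fs['scene']
hs=lambda f,u,v: cv2.cvtColor(f['color'],cv2.COLOR_BGR2HSV)[int(v*.7),int(u*.7)]
for n,u,v in [('spig',350,190),('plate',420,250),('tray',525,235),('tubewall',236,335),('table',450,300),('grip',535,330),('restw',505,325),('mat',270,348),('chip',422,197),('lip',400,178)]: print(n,hs(t,u,v))
for n,u,v in [('spig',466,330),('tube rim',475,241),('grip top',258,288),('rest',235,325)]: print('scene',n,hs(s,u,v))
def rep(f,c,z,name):
    rr=cv2.minAreaRect(c); x,y,w,h=cv2.boundingRect(c); u,v=rr[0]
    P=[onz(f,*q,z)[:2] for q in cv2.boxPoints(rr)]
    e=P[1]-P[0]; g=P[2]-P[1]
    print(name,'ctr',onz(f,u,v,z).round(1)[:2],'sizes',np.linalg.norm(e).round(),np.linalg.norm(g).round(),'ang',np.degrees(np.arctan2(e[1],e[0])).round(1),np.degrees(np.arctan2(g[1],g[0])).round(1))
for c in blobs(t,(0,0,110),(180,75,255),(333,170,372,260)): rep(t,c,86,'spig')
for c in blobs(t,(0,0,0),(180,255,70),(320,165,500,280),500): rep(t,c,56,'plate')
for c in blobs(t,(0,0,100),(180,140,255),(400,180,490,262),20): rep(t,c,54,'chip')
for c in blobs(t,(0,100,60),(30,255,255),(475,185,565,285),500): rep(t,c,28,'tray')
for c in blobs(t,(5,90,90),(30,255,255),(510,318,555,350),20): rep(t,c,94,'grip')
for c in blobs(t,(0,0,120),(180,70,255),(490,310,570,362),50): rep(t,c,14,'rest')
for c in blobs(t,(15,170,0),(40,255,255),(225,318,330,375),50): rep(t,c,54,'tube')
for c in blobs(t,(150,60,80),(180,255,255),(375,315,435,350),50): rep(t,c,40,'clip')
E
```

```text
spig [ 38  18 171]
plate [20 44 52]
tray [ 22 165 170]
tubewall [ 20 227 127]
table [ 31  78 170]
grip [ 21 157 172]
restw [ 45  16 131]
mat [ 14 190 129]
chip [ 25  79 164]
lip [ 30  73 132]
scene spig [ 30  29 168]
scene tube rim [ 18 151  81]
scene grip top [ 18 115 166]
scene rest [ 34  31 174]
spig ctr [592.2 115.7] sizes 31.0 32.0 ang -91.3 179.0
spig ctr [674.7 109.2] sizes 32.0 30.0 ang -91.3 179.0
plate ctr [615.2  -8.6] sizes 176.0 308.0 ang -5.3 -96.2
chip ctr [570.7 -96.8] sizes 27.0 21.0 ang -64.4 -156.2
chip ctr [ 607.8 -105.5] sizes 26.0 20.0 ang -20.1 -110.4
chip ctr [622.6 -16.7] sizes 20.0 26.0 ang -19.5 -110.4
chip ctr [622.4 -62.6] sizes 25.0 21.0 ang -45.8 -137.7
chip ctr [ 663.1 -108.6] sizes 26.0 21.0 ang -27.9 -119.0
chip ctr [664.7 -68.9] sizes 25.0 19.0 ang -45.6 -137.8
chip ctr [671.7 -24.7] sizes 27.0 21.0 ang -19.5 -110.5
chip ctr [700.3 -77.6] sizes 149.0 8.0 ang -91.3 177.3
tray ctr [ 598.2 -205. ] sizes 184.0 157.0 ang -5.2 -94.2
grip ctr [ 405.8 -215.3] sizes 23.0 61.0 ang -16.9 -105.7
rest ctr [ 408.8 -221.6] sizes 56.0 121.0 ang -16.7 -105.7
tube ctr [394.5 251.3] sizes 69.0 164.0 ang -9.1 -101.2
clip ctr [417.9  16.8] sizes 22.0 76.0 ang -4.0 -94.2
```

```bash
cat > go.py <<'E'
import sys; from h import *
from rig import r
# usage: go.py x y z yawdeg -> shift and turn in tool axes (m, rad)
def go(x,y,z,yaw):
    s=r.sense(); T=rot(s['tcp_rot']); G=R.from_euler('xyz',[np.pi,0,np.radians(yaw)]).as_matrix()
    print('t',s['clock'].round(2) if hasattr(s['clock'],'round') else s['clock'],'tcp',s['eef_pos'].round(1),'yaw',np.degrees(s['tcp_rot'][2]).round(1),'F',s['contact_force'].round(1),'open',round(float(s['opening']),2),'grip',round(float(s['grasp_force']),1))
    print('shift',(T.T@(np.array([x,y,z])-s['eef_pos'])/1000).round(4),'turn',R.from_matrix(T.T@G).as_rotvec().round(3))
if __name__=='__main__':
    a=[float(v) for v in sys.argv[1:]]
    for i in range(0,len(a),4): go(*a[i:i+4])
E
python3 go.py 406 -215 220 73.5
```

```text
t 0.1 tcp [263.1 566.5 230.6] yaw 155.1 F [-0.5  0.4 -0.4] open 1.0 grip 0.0
shift [-0.4588 -0.6485  0.0114] turn [-1.000e-03  1.000e-03  1.424e+00]
```

Call:
send_rows(
  targets=[-0.02, -0.03, 0.0, 0, 0, 0.06, 1, -0.04, -0.057, 0.001, 0, 0, 0.13, 1, -0.06, -0.085, 0.002, 0, 0, 0.2, 1, -0.08, -0.113, 0.002, 0, 0, 0.27, 1, -0.1, -0.141, 0.003, 0, 0, 0.34, 1, -0.12, -0.17, 0.003, 0, 0, 0.41, 1, -0.14, -0.198, 0.004, 0, 0, 0.48, 1, -0.16, -0.226, 0.004, 0, 0, 0.55, 1, -0.18, -0.254, 0.005, 0, 0, 0.62, 1, -0.2, -0.283, 0.005, 0, 0, 0.69, 1, -0.22, -0.311, 0.006, 0, 0, 0.76, 1, -0.24, -0.339, 0.006, 0, 0, 0.83, 1],
)

```text
clock: 1.1
eef_pos: [337.7, 156.7, 225.1]
tcp_rot: [-3.141, 0.0, 1.874]
contact_force: [0.7, 1.0, 0.3]
opening: 0.997
grasp_force: 0.0
```

```bash
python3 go.py 406 -215 220 73.5
```

```text
t 1.1 tcp [337.7 156.7 225.1] yaw 107.4 F [0.7 1.  0.3] open 1.0 grip 0.0
shift [-0.3751 -0.0458  0.0051] turn [-0.     0.     0.591]
```

Call:
send_rows(
  targets=[-0.036, -0.004, 0.0, 0, 0, 0.06, 1, -0.072, -0.009, 0.001, 0, 0, 0.12, 1, -0.108, -0.013, 0.002, 0, 0, 0.18, 1, -0.144, -0.018, 0.002, 0, 0, 0.24, 1, -0.18, -0.022, 0.003, 0, 0, 0.3, 1, -0.216, -0.026, 0.003, 0, 0, 0.36, 1, -0.252, -0.031, 0.004, 0, 0, 0.42, 1, -0.288, -0.035, 0.004, 0, 0, 0.48, 1, -0.324, -0.04, 0.005, 0, 0, 0.54, 1, -0.352, -0.043, 0.005, 0, 0, 0.59, 1, -0.37, -0.045, 0.005, 0, 0, 0.591, 1, -0.375, -0.046, 0.005, 0, 0, 0.591, 1],
)

```text
clock: 2.1
eef_pos: [407.6, -215.7, 220.1]
tcp_rot: [3.141, 0.001, 1.283]
contact_force: [-0.0, -0.0, 0.1]
opening: 0.998
grasp_force: 0.0
```

Run:
```python
from rig import r,cams
from h import *
import pickle
f=cams.grab_frame('wrist'); t=cams.grab_frame('top'); pickle.dump((f,t),open('f1.pkl','wb'))
print(f['xyz'],f['attitude'],r.sense()['eef_pos'])
cv2.imwrite('pics/w1.png',f['color'])
print(proj(f,[405.8,-215.3,94]),proj(t,[405.8,-215.3,94]))
```

```text
[ 426.8021993  -148.51396873  362.89773736] [ 2.86104352e+00 -1.46842763e-04 -2.86882114e-01] [ 406.93963251 -213.57536229  219.92256026]
[275.86366969 198.1090234 ] [374.04632079 231.36607142]
```

View pics/w1.png

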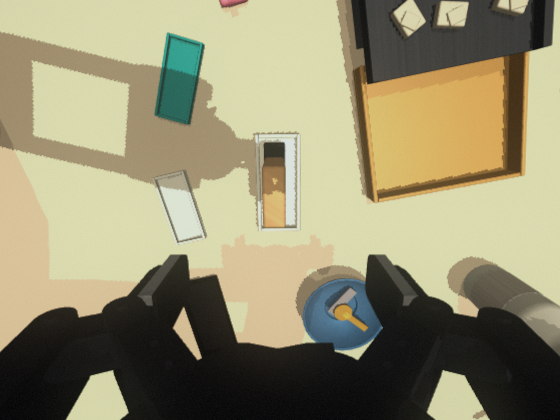

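Run:
```python
import pickle; from m import *
f,t=pickle.load(open('f1.pkl','rb'))
for q in [(258,133),(299,133),(300,230),(259,230)]: print('rest',onz(f,*q,14)[:2].round(1))
print('restc',onz(f,278.8,181.5,14)[:2].round(1))
for lo,hi in [((5,90,60),(30,255,255)),((5,100,150),(30,255,255))]:
  for c in blobs(f,lo,hi,(360,185,432,335),100):
    rr=cv2.minAreaRect(c); print(rr, [onz(f,*q,94)[:2].round(1) for q in cv2.boxPoints(rr)], onz(f,*rr[0],94)[:2].round(1))
c=f['color'][140:232:6,258:300:2]; 
print(cv2.cvtColor(f['color'],cv2.COLOR_BGR2HSV)[[160,180,200,220]][:,258:300:2,2])
```

```text
rest [ 401.8 -156.1]
rest [ 446.5 -169.3]
rest [ 416.7 -283.1]
rest [ 367.7 -268.6]
restc [ 408.7 -216.6]
((273.18157958984375, 192.03135681152344), (70.26542663574219, 22.496660232543945), 89.01223754882812) [array([ 404.1, -175.2]), array([ 423.5, -180.6]), array([ 406.1, -245.2]), array([ 385.3, -239.4])] [ 405.1 -209. ]
((273.5, 197.5), (21.0, 59.0), 0.0) [array([ 385.9, -239.2]), array([ 402.6, -185. ]), array([ 420.9, -190.4]), array([ 405.2, -244.9])] [ 403.9 -214.1]
[[157 175 177  85 103 103 103 103 101 102 103 101 101 105 226 226 227 227
  210 157 227]
 [171 140 129 154 158 156 159 175 216 215 158 152 152 132 226 227 227 227
  215 160 226]
 [172 151 177 203 219 219 219 218 218 217 220 216 218 208 227 226 226 226
  213 158 227]
 [196 210 209 184 218 219 219 218 218 219 218 218 219 202 223 227 226 227
  207 163 226]]
```

```bash
python3 go.py 405 -214.7 47 73.7
```

```text
t 2.2 tcp [ 406.9 -213.6  219.9] yaw 73.6 F [-0.5  0.9  0.4] open 1.0 grip 0.0
shift [-0.0017 -0.0014  0.1729] turn [-0.001 -0.    -0.002]
```

Call:
send_rows(
  targets=[-0.0016, -0.0014, 0.03, 0, 0, 0, 1, -0.0016, -0.0014, 0.06, 0, 0, 0, 1, -0.0016, -0.0014, 0.09, 0, 0, 0, 1, -0.0016, -0.0014, 0.12, 0, 0, 0, 1, -0.0016, -0.0014, 0.145, 0, 0, 0, 1, -0.0016, -0.0014, 0.165, 0, 0, 0, 1, -0.0016, -0.0014, 0.173, 0, 0, 0, 1, -0.0016, -0.0014, 0.173, 0, 0, 0, 1, -0.0016, -0.0014, 0.173, 0, 0, 0, 0, -0.0016, -0.0014, 0.173, 0, 0, 0, -0.2, -0.0016, -0.0014, 0.173, 0, 0, 0, -0.4, -0.0016, -0.0014, 0.173, 0, 0, 0, -0.6],
  grip_force=50,
)

```text
clock: 3.2
eef_pos: [406.2, -214.6, 48.4]
tcp_rot: [3.139, 0.0, 1.286]
contact_force: [0.2, -1.0, 1.1]
opening: 0.454
grasp_force: 0.0
```

Call:
send_rows(
  targets=[0, 0, 0, 0, 0, 0, -1, 0, 0, 0, 0, 0, 0, -1, 0, 0, 0, 0, 0, 0, -1, 0, 0, 0, 0, 0, 0, -1, 0, 0, 0, 0, 0, 0, -1, 0, 0, 0, 0, 0, 0, -1],
  grip_force=50,
)

```text
clock: 3.7
eef_pos: [405.8, -214.5, 47.9]
tcp_rot: [3.141, 0.0, 1.286]
contact_force: [-1.8, 1.0, 7.9]
opening: 0.253
grasp_force: 54.8
```

```bash
python3 go.py 405 -214.7 150 73.7
```

```text
t 3.7 tcp [ 405.8 -214.5   47.9] yaw 73.7 F [-1.8  1.   7.9] open 0.25 grip 54.8
shift [-0.0004 -0.0006 -0.1021] turn [ 0.001  0.    -0.001]
```

```bash
python3 go.py 602.1 36.7 160 -4.7
```

```text
t 3.7 tcp [ 405.8 -214.5   47.9] yaw 73.7 F [-1.8  1.   7.9] open 0.25 grip 54.8
shift [ 0.2963  0.1178 -0.112 ] turn [ 1.000e-03 -0.000e+00  1.368e+00]
```

Call:
send_rows(
  targets=[0, 0, -0.01, 0, 0, 0, -1, 0, 0, -0.03, 0, 0, 0, -1, 0, 0, -0.06, 0, 0, 0, -1, 0, 0, -0.09, 0, 0, 0, -1, 0, 0, -0.112, 0, 0, 0, -1, 0, 0, -0.112, 0, 0, 0, -1],
)

```text
clock: 4.2
eef_pos: [407.7, -215.5, 164.0]
tcp_rot: [3.135, 0.001, 1.286]
contact_force: [0.3, -1.0, -0.6]
opening: 0.252
grasp_force: 53.8
```

```bash
python3 go.py 602.1 36.7 160 -4.7
```

```text
t 4.2 tcp [ 407.7 -215.5  164. ] yaw 73.7 F [ 0.3 -1.  -0.6] open 0.25 grip 53.8
shift [0.2967 0.1156 0.0044] turn [ 0.007 -0.004  1.368]
```

Call:
send_rows(
  targets=[0.013, 0.005, 0, 0, 0, 0.06, -1, 0.04, 0.016, 0, 0, 0, 0.18, -1, 0.07, 0.028, 0, 0, 0, 0.3, -1, 0.1, 0.04, 0, 0, 0, 0.42, -1, 0.13, 0.052, 0, 0, 0, 0.54, -1, 0.16, 0.064, 0, 0, 0, 0.66, -1, 0.19, 0.075, 0, 0, 0, 0.78, -1, 0.22, 0.087, 0, 0, 0, 0.9, -1, 0.25, 0.099, 0, 0, 0, 1.02, -1, 0.275, 0.109, 0, 0, 0, 1.14, -1, 0.29, 0.115, 0, 0, 0, 1.26, -1, 0.296, 0.1175, 0, 0, 0, 1.368, -1],
)

```text
clock: 5.2
eef_pos: [602.4, 38.9, 158.6]
tcp_rot: [-3.141, 0.0, -0.087]
contact_force: [0.4, -0.5, -1.1]
opening: 0.248
grasp_force: 53.7
```

Call:
send_rows(
  targets=[0, 0, 0, 0, 0, 0, -1, 0, 0, 0, 0, 0, 0, -1, 0, 0, 0, 0, 0, 0, -1],
)

```text
clock: 5.45
eef_pos: [600.5, 36.2, 158.8]
tcp_rot: [3.141, 0.001, -0.079]
contact_force: [0.4, 0.1, -2.0]
opening: 0.251
grasp_force: 53.7
```

```bash
python3 go.py 602.1 36.7 96 -4.7
python3 - <<'E'
from rig import r,cams
from h import *
import pickle
out=[]
for n in('top','scene'):
    f=cams.grab_frame(n);out.append(f)
pickle.dump(out,open('f2.pkl','wb'))
a=cv2.resize(out[0]['color'][105:210,210:400],None,fx=2.1,fy=2.1,interpolation=cv2.INTER_CUBIC)
b=cv2.resize(out[1]['color'][190:330,150:360],None,fx=1.9,fy=1.9,interpolation=cv2.INTER_CUBIC)
h=max(a.shape[0],b.shape[0]);P=lambda x:cv2.copyMakeBorder(x,0,h-x.shape[0],0,0,cv2.BORDER_CONSTANT)
cv2.imwrite('pics/p2.png',np.hstack([P(a),P(b)]))
E
```

```text
t 5.45 tcp [600.5  36.2 158.8] yaw -4.5 F [ 0.4  0.1 -2. ] open 0.25 grip 53.7
shift [ 0.0016 -0.0006  0.0628] turn [0.    0.001 0.003]
```

View pics/p2.png

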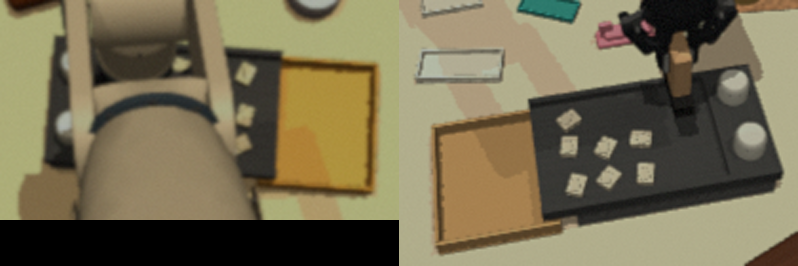

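The scene crop shows the scraper held upright over the near lane, at about (680,65). All 7 chips are on its tray side.

Call:
send_rows(
  targets=[0.0015, -0.0005, 0.02, 0, 0, 0, -1, 0.0015, -0.0005, 0.04, 0, 0, 0, -1, 0.0015, -0.0005, 0.055, 0, 0, 0, -1, 0.0015, -0.0005, 0.062, 0, 0, 0, -1, 0.0015, -0.0005, 0.066, 0, 0, 0, -1, 0.0015, -0.0005, 0.068, 0, 0, 0, -1, 0.0015, -0.0005, 0.0695, 0, 0, 0, -1, 0.0015, -0.0005, 0.0695, 0, 0, 0, -1, 0.0015, -0.0005, 0.0695, 0, 0, 0, -1],
)

```text
clock: 6.3
eef_pos: [603.5, 37.1, 90.5]
tcp_rot: [-3.141, -0.001, -0.082]
contact_force: [0.3, -0.1, -2.2]
opening: 0.25
grasp_force: 53.7
```

```bash
python3 go.py 587.5 -155.0 88.5 -4.7
```

```text
t 6.3 tcp [603.5  37.1  90.5] yaw -4.7 F [ 0.3 -0.1 -2.2] open 0.25 grip 53.7
shift [-0.0002  0.1928  0.002 ] turn [-0.    -0.001 -0.   ]
```

Call:
send_rows(
  targets=[0, 0, 0.0017, 0, 0, 0, -1, 0, 0.005, 0.0017, 0, 0, 0, -1, 0, 0.015, 0.0017, 0, 0, 0, -1, 0, 0.028, 0.0017, 0, 0, 0, -1, 0, 0.042, 0.0017, 0, 0, 0, -1, 0, 0.056, 0.0017, 0, 0, 0, -1, 0, 0.07, 0.0017, 0, 0, 0, -1, 0, 0.084, 0.0017, 0, 0, 0, -1, 0, 0.098, 0.0017, 0, 0, 0, -1, 0, 0.112, 0.0017, 0, 0, 0, -1, 0, 0.126, 0.0017, 0, 0, 0, -1, 0, 0.14, 0.0017, 0, 0, 0, -1],
)

```text
clock: 7.3
eef_pos: [591.3, -103.9, 88.1]
tcp_rot: [-3.142, -0.0, -0.082]
contact_force: [-1.0, 1.8, -1.3]
opening: 0.247
grasp_force: 53.7
```

Call:
send_rows(
  targets=[0, 0.014, 0, 0, 0, 0, -1, 0, 0.028, 0, 0, 0, 0, -1, 0, 0.042, 0, 0, 0, 0, -1, 0, 0.053, 0, 0, 0, 0, -1, 0, 0.055, 0, 0, 0, 0, -1, 0, 0.055, 0, 0, 0, 0, -1, 0, 0.055, 0, 0, 0, 0, -1],
)

```text
clock: 7.88
eef_pos: [586.9, -157.1, 88.0]
tcp_rot: [-3.141, 0.0, -0.083]
contact_force: [0.6, -0.5, -1.4]
opening: 0.257
grasp_force: 53.8
```

```bash
python3 go.py 654.0 32.4 150 -4.7
python3 - <<'E'
from rig import r,cams
from h import *
f=cams.grab_frame('scene')
cv2.imwrite('pics/p3.png',cv2.resize(f['color'][190:330,150:360],None,fx=3,fy=3,interpolation=cv2.INTER_CUBIC))
E
```

```text
t 7.8833 tcp [ 586.9 -157.1   88. ] yaw -4.7 F [ 0.6 -0.5 -1.4] open 0.26 grip 53.8
shift [ 0.0512 -0.1944 -0.062 ] turn [-0.     0.    -0.001]
```

View pics/p3.png

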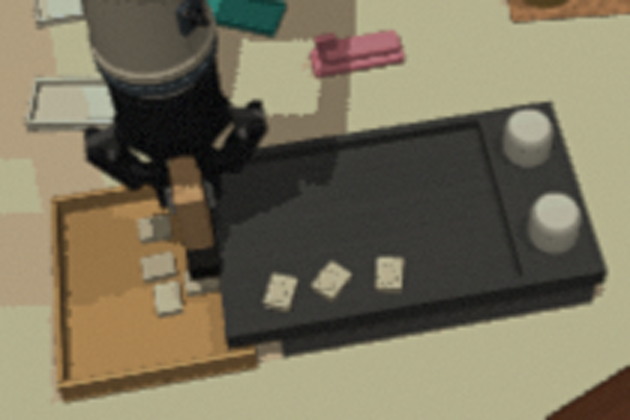

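Four chips are in the tray and three remain in the far lane, at about (280,290), (330,280) and (390,272). The second pass is along the far lane.

Call:
send_rows(
  targets=[0, 0, -0.02, 0, 0, 0, -1, 0, 0, -0.04, 0, 0, 0, -1, 0.01, -0.03, -0.045, 0, 0, 0, -1, 0.02, -0.07, -0.045, 0, 0, 0, -1, 0.03, -0.11, -0.045, 0, 0, 0, -1, 0.04, -0.15, -0.045, 0, 0, 0, -1, 0.05, -0.18, -0.045, 0, 0, 0, -1, 0.0512, -0.194, -0.045, 0, 0, 0, -1, 0.0512, -0.1944, -0.035, 0, 0, 0, -1, 0.0512, -0.1944, -0.015, 0, 0, 0, -1, 0.0512, -0.1944, -0.004, 0, 0, 0, -1, 0.0512, -0.1944, 0, 0, 0, 0, -1],
)

```text
clock: 8.93
eef_pos: [652.1, 32.3, 87.6]
tcp_rot: [-3.141, 0.004, -0.082]
contact_force: [-18.9, 4.7, 47.0]
opening: 0.251
grasp_force: 59.9
```

Call:
send_rows(
  targets=[0, 0, 0, 0, 0, 0, -1, 0, 0.005, 0, 0, 0, 0, -1, 0, 0.015, 0, 0, 0, 0, -1, 0, 0.028, 0, 0, 0, 0, -1, 0, 0.042, 0, 0, 0, 0, -1, 0, 0.056, 0, 0, 0, 0, -1, 0, 0.07, 0, 0, 0, 0, -1, 0, 0.084, 0, 0, 0, 0, -1, 0, 0.098, 0, 0, 0, 0, -1, 0, 0.112, 0, 0, 0, 0, -1, 0, 0.126, 0, 0, 0, 0, -1, 0, 0.14, 0, 0, 0, 0, -1],
)

```text
clock: 9.93
eef_pos: [641.6, -108.4, 87.8]
tcp_rot: [-3.141, 0.001, -0.082]
contact_force: [-2.4, 2.2, 0.2]
opening: 0.253
grasp_force: 53.7
```

Call:
send_rows(
  targets=[0, 0.014, 0, 0, 0, 0, -1, 0, 0.028, 0, 0, 0, 0, -1, 0, 0.042, 0, 0, 0, 0, -1, 0, 0.053, 0, 0, 0, 0, -1, 0, 0.055, 0, 0, 0, 0, -1, 0, 0.055, 0, 0, 0, 0, -1, 0, 0.055, 0, 0, 0, 0, -1],
)

```text
clock: 10.52
eef_pos: [638.5, -163.4, 88.3]
tcp_rot: [3.139, -0.002, -0.082]
contact_force: [-2.3, -6.9, -2.6]
opening: 0.251
grasp_force: 53.6
```

```bash
python3 go.py 408 -216 160 73.7
python3 - <<'E'
from rig import r,cams
from h import *
f=cams.grab_frame('scene')
cv2.imwrite('pics/p4.png',cv2.resize(f['color'],(800,600),interpolation=cv2.INTER_CUBIC))
E
```

```text
t 10.5167 tcp [ 638.5 -163.4   88.3] yaw -4.7 F [-2.3 -6.9 -2.6] open 0.25 grip 53.6
shift [-0.2253  0.0715 -0.0719] turn [ 0.003  0.    -1.369]
```

View pics/p4.png

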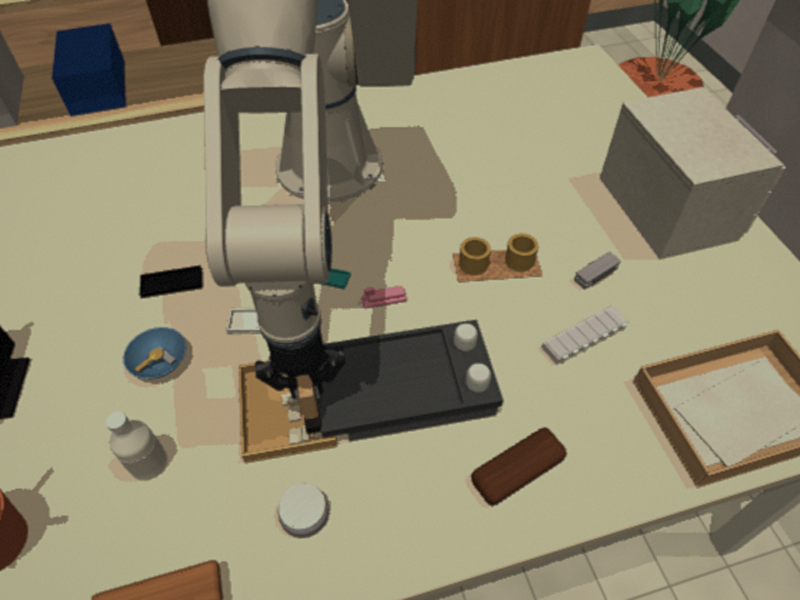

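Call:
send_rows(
  targets=[0, 0, -0.02, 0, 0, 0, -1, 0, 0, -0.05, 0, 0, 0, -1, 0, 0, -0.07, 0, 0, 0, -1, 0, 0, -0.072, 0, 0, 0, -1, -0.02, 0.005, -0.072, 0, 0, -0.1, -1, -0.05, 0.015, -0.072, 0, 0, -0.22, -1, -0.08, 0.025, -0.072, 0, 0, -0.34, -1, -0.11, 0.035, -0.072, 0, 0, -0.46, -1, -0.14, 0.045, -0.072, 0, 0, -0.58, -1, -0.17, 0.055, -0.072, 0, 0, -0.7, -1, -0.2, 0.065, -0.072, 0, 0, -0.82, -1, -0.215, 0.07, -0.072, 0, 0, -0.94, -1],
)

```text
clock: 11.57
eef_pos: [414.7, -213.8, 159.3]
tcp_rot: [-3.14, 0.001, 0.864]
contact_force: [-0.0, 0.6, -1.5]
opening: 0.253
grasp_force: 53.7
```

```bash
python3 go.py 408 -216 160 73.7
python3 - <<'E'
from rig import r,cams
from m import *
import pickle
fs=[cams.grab_frame(n) for n in('top','scene','wrist')]
pickle.dump(fs,open('f3.pkl','wb'))
a=cv2.resize(fs[0]['color'][105:210,210:400],None,fx=2.1,fy=2.1,interpolation=cv2.INTER_CUBIC)
b=cv2.resize(fs[1]['color'][190:330,150:360],None,fx=1.9,fy=1.9,interpolation=cv2.INTER_CUBIC)
c=fs[2]['color'][:,:]
h=266;P=lambda x:cv2.copyMakeBorder(x,0,h-x.shape[0],0,0,cv2.BORDER_CONSTANT)
u=np.hstack([P(a),P(b)])[:,:800]; c=cv2.resize(c,(440,330))
cv2.imwrite('pics/p5.png',np.vstack([u,cv2.copyMakeBorder(c,0,0,0,u.shape[1]-440,cv2.BORDER_CONSTANT)]))
E
```

```text
t 11.5667 tcp [ 414.7 -213.8  159.3] yaw 49.5 F [-0.   0.6 -1.5] open 0.25 grip 53.7
shift [-0.0061 -0.0037 -0.0007] turn [-0.002  0.001 -0.422]
```

View pics/p5.png

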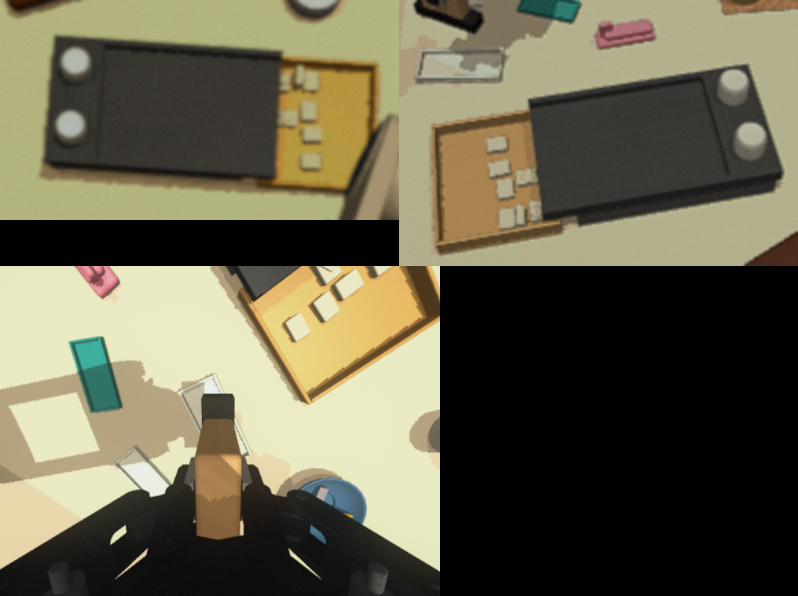

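All 7 chips lie in the tray and the plate is clear. The scraper is held straight, with its foot end at crop pixel (218,394). Next I return it to the rest.

```bash
python3 - <<'E'
import pickle; from m import *
fs=pickle.load(open('f3.pkl','rb')); w=fs[2]
T=rot([np.pi,0,np.radians(49.5)])
for q in [(259,163),(297,163)]: print(T.T@(onz(w,*q,115.4)-np.array([414.7,-213.8,159.3])))
print(R.from_matrix(rot(w['attitude'])).as_euler('xyz'))
E
python3 go.py 407.5 -216.5 160 73.7 407.5 -216.5 49 73.7
```

```text
[ 44.20605142 -11.01112569  43.9       ]
[44.15071923 12.79516124 43.9       ]
[ 2.86108080e+00  9.69883350e-04 -7.09317195e-01]
t 11.7167 tcp [ 417.5 -214.2  159.9] yaw 49.0 F [-1.1 -0.7 -1.6] open 0.25 grip 53.7
shift [-0.0083 -0.006  -0.0001] turn [ 0.001 -0.    -0.431]
t 11.7167 tcp [ 417.5 -214.2  159.9] yaw 49.0 F [-1.1 -0.7 -1.6] open 0.25 grip 53.7
shift [-0.0084 -0.0061  0.1109] turn [ 0.001 -0.    -0.431]
```

Call:
send_rows(
  targets=[-0.004, -0.003, 0, 0, 0, -0.11, -1, -0.006, -0.005, 0, 0, 0, -0.22, -1, -0.0083, -0.006, 0, 0, 0, -0.33, -1, -0.0083, -0.006, 0, 0, 0, -0.43, -1, -0.0083, -0.006, 0.02, 0, 0, -0.43, -1, -0.0083, -0.006, 0.05, 0, 0, -0.43, -1, -0.0083, -0.006, 0.075, 0, 0, -0.43, -1, -0.0083, -0.006, 0.092, 0, 0, -0.43, -1, -0.0083, -0.006, 0.102, 0, 0, -0.43, -1, -0.0083, -0.006, 0.107, 0, 0, -0.43, -1, -0.0083, -0.006, 0.1105, 0, 0, -0.43, -1, -0.0083, -0.006, 0.1105, 0, 0, -0.43, -1],
)

```text
clock: 12.72
eef_pos: [408.6, -216.5, 49.5]
tcp_rot: [3.141, 0.0, 1.287]
contact_force: [-0.9, 0.1, -1.6]
opening: 0.249
grasp_force: 53.8
```

Call:
send_rows(
  targets=[0, 0, 0.0005, 0, 0, 0, -1, 0, 0, 0.0005, 0, 0, 0, -0.4, 0, 0, 0.0005, 0, 0, 0, -0.2, 0, 0, 0.0005, 0, 0, 0, 0.2, 0, 0, 0.0005, 0, 0, 0, 0.6, 0, 0, 0.0005, 0, 0, 0, 1, 0, 0, 0.0005, 0, 0, 0, 1, 0, 0, -0.03, 0, 0, 0, 1, 0, 0, -0.07, 0, 0, 0, 1, 0, 0, -0.11, 0, 0, 0, 1, 0, 0, -0.14, 0, 0, 0, 1, 0, 0, -0.15, 0, 0, 0, 1],
)

```text
clock: 13.72
eef_pos: [409.9, -217.6, 204.2]
tcp_rot: [3.135, 0.001, 1.288]
contact_force: [2.0, 0.5, -0.6]
opening: 1.002
grasp_force: 0.0
```

```bash
python3 go.py 395 250 200 81
python3 - <<'E'
from rig import r,cams
from m import *
import pickle
fs=[cams.grab_frame(n) for n in('top','wrist')]
pickle.dump(fs,open('f4.pkl','wb'))
a=cv2.resize(fs[0]['color'][200:270,130:420],(800,193),interpolation=cv2.INTER_CUBIC)
cv2.imwrite('pics/p6.png',np.vstack([a,cv2.copyMakeBorder(fs[1]['color'][:400],0,0,0,240,cv2.BORDER_CONSTANT)]))
E
```

```text
t 13.7167 tcp [ 409.9 -217.6  204.2] yaw 73.8 F [ 2.   0.5 -0.6] open 1.0 grip 0.0
shift [ 0.4448 -0.1449  0.0026] turn [ 0.006  0.002 -0.126]
```

View pics/p6.png

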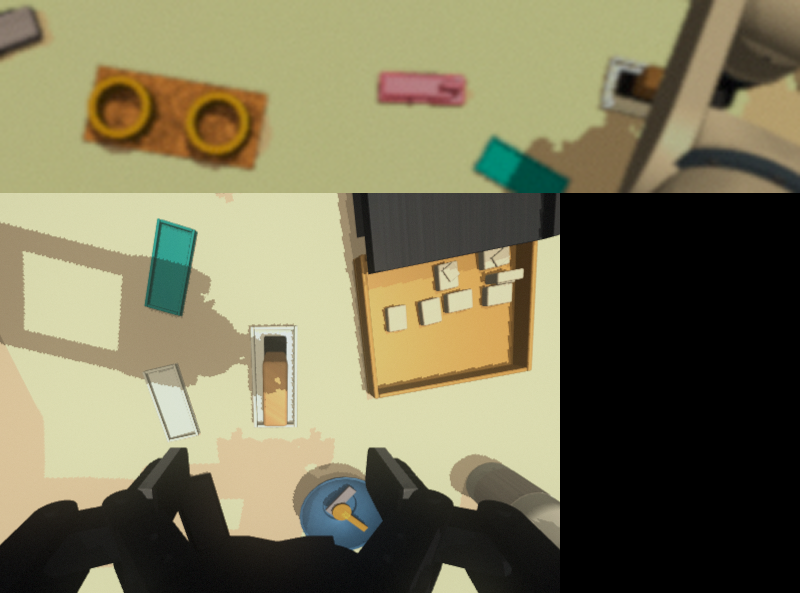

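Two scraper facts: it stands in the rest (wrist view (275,385)) and all 7 chips are still in the tray. The tubes are at crop pixels (120,107) and (218,125).

```bash
python3 - <<'E'
import pickle; from m import *
t=pickle.load(open('f4.pkl','rb'))[0]
hsv=cv2.cvtColor(t['color'],cv2.COLOR_BGR2HSV)
for u,v in [(173.5,238.8),(209,245.3)]:
    print(onz(t,u,v,54).round(1))
    # radial ring fit: darkest inner / brightest rim
    pts=[]
    for a in np.linspace(0,2*np.pi,36,endpoint=False):
        rs=np.arange(6,14,.25); val=[hsv[int(round(v+q*np.sin(a))),int(round(u+q*np.cos(a)))].astype(float) for q in rs]
        sc=[x[2]*(x[1]>170)*(15<x[0]<32) for x in val]; k=np.argmax(sc); pts.append((u+rs[k]*np.cos(a),v+rs[k]*np.sin(a)))
    e=cv2.fitEllipse(np.array(pts,np.float32)); print(e, onz(t,*e[0],54).round(1))
E
python3 go.py 395 250 220 81
```

```text
[404.4 301.   54. ]
((172.28077697753906, 237.91998291015625), (18.651960372924805, 19.802780151367188), 52.372406005859375) [406.7 304.2  54. ]
[385.1 208.9  54. ]
((208.01712036132812, 243.74362182617188), (18.7479190826416, 19.547775268554688), 60.294883728027344) [389.2 211.4  54. ]
t 13.8167 tcp [ 409.1 -217.1  201.6] yaw 73.8 F [-0.4  0.6 -0.4] open 1.0 grip 0.0
shift [ 0.4446 -0.1439 -0.0195] turn [ 0.004  0.001 -0.126]
```

Call:
send_rows(
  targets=[0.015, -0.005, 0, 0, 0, 0, 1, 0.05, -0.016, 0, 0, 0, 0, 1, 0.09, -0.03, 0, 0, 0, 0, 1, 0.13, -0.043, 0, 0, 0, 0, 1, 0.17, -0.056, 0, 0, 0, -0.02, 1, 0.21, -0.069, 0, 0, 0, -0.04, 1, 0.25, -0.082, 0, 0, 0, -0.06, 1, 0.29, -0.095, 0, 0, 0, -0.08, 1, 0.33, -0.108, -0.005, 0, 0, -0.1, 1, 0.37, -0.121, -0.01, 0, 0, -0.12, 1, 0.405, -0.133, -0.015, 0, 0, -0.126, 1, 0.43, -0.14, -0.015, 0, 0, -0.126, 1],
)

```text
clock: 14.82
eef_pos: [392.5, 238.6, 213.4]
tcp_rot: [-3.14, 0.0, 1.416]
contact_force: [0.2, -1.1, 0.2]
opening: 1.004
grasp_force: 0.0
```

Call:
send_rows(
  targets=[0.013, -0.004, 0, 0, 0, 0, 1, 0.013, -0.004, 0, 0, 0, 0, 1, 0.013, -0.004, 0, 0, 0, 0, 1, 0.013, -0.004, 0, 0, 0, 0, 1],
)

```text
clock: 15.15
eef_pos: [390.9, 247.8, 213.1]
tcp_rot: [-3.14, 0.002, 1.414]
contact_force: [-0.1, 0.0, -0.4]
opening: 1.001
grasp_force: 0.0
```

Run:
```python
from rig import r,cams
from m import *
import pickle
print(r.sense()['eef_pos'])
f=cams.grab_frame('wrist'); pickle.dump(f,open('f5.pkl','wb')); cv2.imwrite('pics/w5.png',f['color'])
g=cv2.cvtColor(f['color'],cv2.COLOR_BGR2HSV)
for c in blobs(f,(15,170,60),(35,255,255),(0,0,800,480),300):
    rr=cv2.minAreaRect(c); print(rr,onz(f,*rr[0],54).round(1))
```

```text
[390.87515098 247.84372448 213.12860177]
```

View pics/w5.png

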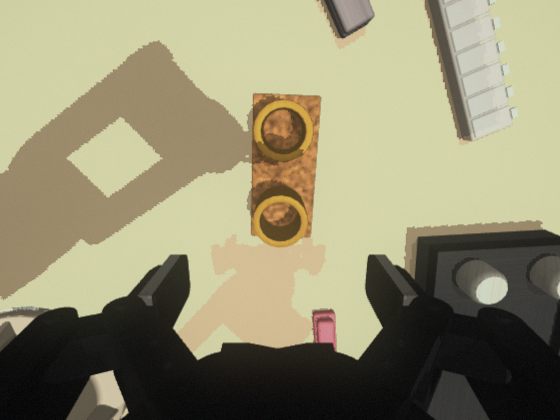

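Run:
```python
import pickle; from m import *
f=pickle.load(open('f5.pkl','rb'))
hsv=cv2.cvtColor(f['color'],cv2.COLOR_BGR2HSV)
print(hsv[221,250:262].tolist(), hsv[247,275:277].tolist())
m=cv2.inRange(hsv,np.array((18,170,70)),np.array((40,255,255))); m[270:]=0; m[:,:240]=0; m[:,330:]=0
cs,_=cv2.findContours(m,cv2.RETR_EXTERNAL,cv2.CHAIN_APPROX_NONE)
for c in cs:
    if len(c)>40:
        e=cv2.fitEllipse(cv2.convexHull(c)); (u,v),ax,_=e
        print(e,onz(f,u,v,54).round(1),'dia',np.linalg.norm(onz(f,u-ax[0]/2,v,54)-onz(f,u+ax[0]/2,v,54)).round(1))
```

```text
[[27, 62, 198], [16, 124, 150], [17, 153, 167], [19, 165, 188], [19, 170, 194], [20, 168, 200], [20, 165, 206], [20, 166, 211], [20, 166, 200], [19, 160, 153], [19, 143, 91], [19, 143, 93]] [[19, 94, 204], [19, 95, 204]]
((274.9355163574219, 201.68637084960938), (11.265902519226074, 21.48186683654785), 82.63550567626953) [385.5 235.8  54. ] dia 11.8
```

Run:
```python
import pickle; from m import *
f=pickle.load(open('f5.pkl','rb'))
hsv=cv2.cvtColor(f['color'],cv2.COLOR_BGR2HSV)
# rim: hue 18-24, sat>140, bright; outer edge radially
for u0,v0 in [(280,221),(283,130)]:
    for it in range(2):
        pts=[]
        for a in np.linspace(0,2*np.pi,72,endpoint=False):
            for q in np.arange(36,14,-.25):
                h,s,v=hsv[int(round(v0+q*np.sin(a))),int(round(u0+q*np.cos(a)))]
                if 18<=h<=25 and s>150 and v>150: pts.append((u0+q*np.cos(a),v0+q*np.sin(a))); break
        P=np.array(pts,np.float32); e=cv2.fitEllipse(P); (u0,v0)=e[0]
    (u,v),ax,_=e
    print(len(pts),e,onz(f,u,v,54).round(1),'dia',[np.linalg.norm(onz(f,u-d/2,v,54)-onz(f,u+d/2,v,54)).round(1) for d in ax])
```

```text
72 ((280.02191162109375, 220.82640075683594), (51.03112030029297, 54.450618743896484), 89.68720245361328) [387.6 214.   54. ] dia [np.float64(54.6), np.float64(58.2)]
53 ((283.3383483886719, 129.5479736328125), (58.849876403808594, 60.24999237060547), 155.31271362304688) [405.3 307.   54. ] dia [np.float64(57.7), np.float64(59.1)]
```

```bash
python3 go.py 388.3 212.7 14 80.5;  python3 - <<'E'
import pickle; from m import *
f=pickle.load(open('f5.pkl','rb'))
hsv=cv2.cvtColor(f['color'],cv2.COLOR_BGR2HSV)
print(hsv[289,470:510:3].tolist())
for q in [(488,290)]: print(onz(f,*q,86))
print(proj(f,[592.2,115.7,86]),proj(f,[674.7,109.2,86]))
E
```

```text
t 15.2 tcp [391.2 247.7 213.5] yaw 81.0 F [ 0.  -0.3  0.3] open 1.0 grip 0.0
shift [-0.0347  0.003   0.1996] turn [-0.001  0.002  0.008]
[[23, 33, 93], [26, 39, 112], [34, 27, 150], [34, 28, 209], [43, 25, 216], [45, 21, 214], [37, 25, 212], [38, 26, 213], [40, 25, 215], [37, 26, 210], [31, 27, 206], [40, 26, 213], [40, 25, 214], [24, 20, 63]]
[587.98533839 117.9930738   86.        ]
[492.10559267 291.38870767] [574.45875373 285.93084135]
```

Call:
send_rows(
  targets=[-0.012, 0.001, 0.02, 0, 0, 0.008, 1, -0.025, 0.002, 0.05, 0, 0, 0.008, 1, -0.0347, 0.003, 0.08, 0, 0, 0.008, 1, -0.0347, 0.003, 0.11, 0, 0, 0.008, 1, -0.0347, 0.003, 0.14, 0, 0, 0.008, 1, -0.0347, 0.003, 0.17, 0, 0, 0.008, 1, -0.0347, 0.003, 0.188, 0, 0, 0.008, 1, -0.0347, 0.003, 0.197, 0, 0, 0.008, 1, -0.0347, 0.003, 0.1995, 0, 0, 0.008, 1, -0.0347, 0.003, 0.1995, 0, 0, 0.008, 1, -0.0347, 0.003, 0.1995, 0, 0, 0.008, 0.7, -0.0347, 0.003, 0.1995, 0, 0, 0.008, 0.5],
  grip_force=40,
)

```text
clock: 16.2
eef_pos: [390.1, 214.5, 16.2]
tcp_rot: [3.14, -0.001, 1.406]
contact_force: [0.0, -0.0, -0.3]
opening: 0.759
grasp_force: 0.0
```

Call:
send_rows(
  targets=[0, 0, 0, 0, 0, 0, 0.3, 0, 0, 0, 0, 0, 0, 0, 0, 0, 0, 0, 0, 0, -0.5, 0, 0, 0, 0, 0, 0, -1, 0, 0, 0, 0, 0, 0, -1, 0, 0, -0.03, 0, 0, 0, -1, 0, 0, -0.07, 0, 0, 0, -1, 0, 0, -0.11, 0, 0, 0, -1, 0, 0, -0.14, 0, 0, 0, -1, 0, 0, -0.146, 0, 0, 0, -1, 0, 0, -0.146, 0, 0, 0, -1, 0, 0, -0.146, 0, 0, 0, -1],
  grip_force=40,
)

```text
clock: 17.2
eef_pos: [388.9, 214.1, 160.9]
tcp_rot: [3.141, -0.0, 1.406]
contact_force: [-0.4, -0.4, -2.5]
opening: 0.677
grasp_force: 45.1
```

```bash
python3 go.py 592.2 115.7 160 -4.7
python3 - <<'E'
from rig import r,cams
from m import *
import pickle
f=cams.grab_frame('wrist'); pickle.dump(f,open('f6.pkl','wb')); cv2.imwrite('pics/w6.png',f['color'])
E
```

```text
t 17.2 tcp [388.9 214.1 160.9] yaw 80.6 F [-0.4 -0.4 -2.5] open 0.68 grip 45.1
shift [-0.0637  0.2167  0.001 ] turn [ 0.000e+00 -1.000e-03  1.488e+00]
```

View pics/w6.png

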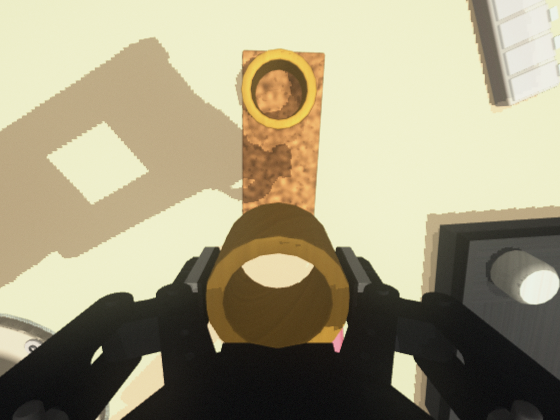

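Run:
```python
import pickle; from m import *
f=pickle.load(open('f6.pkl','rb')); hsv=cv2.cvtColor(f['color'],cv2.COLOR_BGR2HSV)
print([(v,*hsv[v,278].tolist()) for v in range(196,262,2)])
print([(u,*hsv[300,u].tolist()) for u in list(range(198,230,3))+list(range(326,358,3))])
T=rot([np.pi,0,np.radians(80.6)]); C=np.array([388.9,214.1,160.9])
for (u,v,z) in [(278,204,150),(278,236,200),(278,252,200),(207,293,200),(350,293,200)]: print(u,v,z,(T.T@(onz(f,u,v,z)-C)).round(1))
```

```text
[(196, 16, 141, 234), (198, 18, 133, 237), (200, 17, 137, 236), (202, 15, 155, 160), (204, 18, 164, 106), (206, 19, 160, 105), (208, 18, 159, 104), (210, 18, 156, 106), (212, 19, 156, 106), (214, 18, 158, 105), (216, 18, 156, 103), (218, 18, 160, 102), (220, 18, 157, 101), (222, 20, 160, 102), (224, 19, 158, 105), (226, 19, 154, 106), (228, 19, 158, 103), (230, 19, 159, 104), (232, 19, 156, 103), (234, 18, 160, 110), (236, 19, 167, 150), (238, 19, 167, 169), (240, 19, 167, 162), (242, 19, 165, 159), (244, 19, 169, 157), (246, 19, 171, 154), (248, 19, 169, 152), (250, 19, 164, 151), (252, 19, 161, 150), (254, 21, 69, 233), (256, 23, 61, 237), (258, 23, 63, 238), (260, 23, 65, 237)]
[(198, 23, 51, 40), (201, 19, 68, 41), (204, 22, 83, 34), (207, 19, 170, 120), (210, 19, 170, 120), (213, 19, 164, 120), (216, 19, 174, 119), (219, 19, 166, 118), (222, 19, 167, 110), (225, 19, 159, 82), (228, 18, 161, 81), (326, 19, 165, 82), (329, 19, 161, 81), (332, 19, 168, 102), (335, 19, 174, 116), (338, 19, 171, 118), (341, 18, 169, 121), (344, 19, 171, 115), (347, 18, 170, 117), (350, 19, 85, 33), (353, 20, 78, 39), (356, 21, 64, 40)]
278 204 150 [26.7 -0.2 10.9]
278 236 200 [ 28.3  -0.4 -39.1]
278 252 200 [ 21.9  -0.4 -39.1]
207 293 200 [  4.2 -28.4 -39.1]
350 293 200 [  4.2  28.1 -39.1]
```

Call:
send_rows(
  targets=[-0.002, 0.008, 0, 0, 0, 0.1, -1, -0.008, 0.028, 0, 0, 0, 0.22, -1, -0.014, 0.048, 0, 0, 0, 0.34, -1, -0.02, 0.068, 0, 0, 0, 0.46, -1, -0.026, 0.09, 0, 0, 0, 0.58, -1, -0.032, 0.112, 0, 0, 0, 0.7, -1, -0.038, 0.134, 0, 0, 0, 0.82, -1, -0.044, 0.156, 0, 0, 0, 0.94, -1, -0.05, 0.178, 0, 0, 0, 1.06, -1, -0.056, 0.198, 0, 0, 0, 1.18, -1, -0.061, 0.212, 0, 0, 0, 1.3, -1, -0.0635, 0.219, 0, 0, 0, 1.42, -1],
)

```text
clock: 18.25
eef_pos: [595.2, 114.4, 158.1]
tcp_rot: [3.141, 0.003, -0.021]
contact_force: [-0.2, -0.3, -2.6]
opening: 0.68
grasp_force: 44.9
```

Call:
send_rows(
  targets=[0, 0, 0, 0, 0, 0.068, -1, 0, 0, 0, 0, 0, 0.068, -1, 0, 0, 0, 0, 0, 0.068, -1, 0, 0, 0, 0, 0, 0.068, -1],
)

```text
clock: 18.58
eef_pos: [593.8, 115.6, 159.6]
tcp_rot: [3.141, 0.002, -0.08]
contact_force: [0.2, -0.2, -1.9]
opening: 0.677
grasp_force: 44.9
```

```bash
python3 go.py 594.5 115.5 110 -4.7
python3 - <<'E'
from rig import r,cams
from m import *
import pickle
fs=[cams.grab_frame(n) for n in('wrist','scene','top')]; pickle.dump(fs,open('f7.pkl','wb'))
f,s,t=fs
for q in [(592.2,115.7,86),(674.7,109.2,86),(592.2,115.7,56)]: print('wrist',proj(f,q).round(1),'scene',proj(s,q).round(1))
a=cv2.resize(f['color'],(480,360)); b=cv2.resize(s['color'][190:310,260:366],(320,360),interpolation=cv2.INTER_CUBIC)
cv2.imwrite('pics/w7.png',np.hstack([a,b]))
E
```

```text
t 18.5833 tcp [593.8 115.6 159.6] yaw -4.6 F [ 0.2 -0.2 -1.9] open 0.68 grip 44.9
shift [0.0008 0.     0.0496] turn [0.001 0.002 0.003]
wrist [277.  216.7] scene [326.  231.9]
wrist [276.9 102. ] scene [335.6 260.6]
wrist [277.  205.7] scene [325.1 239. ]
```

View pics/w7.png

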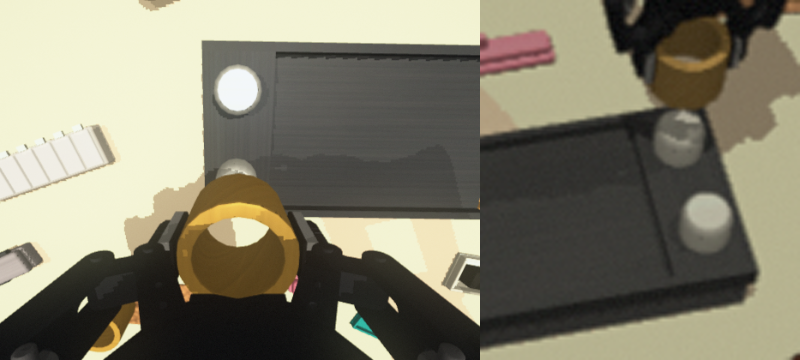

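Call:
send_rows(
  targets=[0.0005, 0, 0.01, 0, 0, 0, -1, 0.0007, 0, 0.025, 0, 0, 0, -1, 0.0007, 0, 0.04, 0, 0, 0, -1, 0.0007, 0, 0.05, 0, 0, 0, -1, 0.0007, 0, 0.056, 0, 0, 0, -1, 0.0007, 0, 0.06, 0, 0, 0, -1, 0.0007, 0, 0.064, 0, 0, 0, -1, 0.0007, 0, 0.068, 0, 0, 0, -1, 0.0007, 0, 0.068, 0, 0, 0, -1],
)

```text
clock: 19.48
eef_pos: [595.4, 115.6, 92.7]
tcp_rot: [3.142, 0.0, -0.082]
contact_force: [-0.3, 0.6, -1.8]
opening: 0.679
grasp_force: 45.0
```

Call:
send_rows(
  targets=[0, 0, 0.004, 0, 0, 0, -1, 0, 0, 0.008, 0, 0, 0, -1, 0, 0, 0.012, 0, 0, 0, -1, 0, 0, 0.016, 0, 0, 0, -1, 0, 0, 0.016, 0, 0, 0, -1],
)

```text
clock: 19.9
eef_pos: [595.1, 115.5, 76.1]
tcp_rot: [3.141, 0.001, -0.082]
contact_force: [-1.4, 1.4, -3.6]
opening: 0.676
grasp_force: 45.1
```

Call:
send_rows(
  targets=[0, 0, 0.003, 0, 0, 0, -1, 0, 0, 0.006, 0, 0, 0, -1, 0, 0, 0.008, 0, 0, 0, -1, 0, 0, 0.0095, 0, 0, 0, -1, 0, 0, 0.0095, 0, 0, 0, -1, 0, 0, 0.0095, 0, 0, 0, -1],
)

```text
clock: 20.4
eef_pos: [595.3, 115.6, 68.5]
tcp_rot: [-3.142, 0.0, -0.082]
contact_force: [-7.0, 0.1, 10.7]
opening: 0.677
grasp_force: 46.3
```

Call:
send_rows(
  targets=[-0.001, 0, 0, 0, 0, 0, -1, -0.001, 0, 0.001, 0, 0, 0, -1, -0.001, 0, 0.002, 0, 0, 0, -1, -0.001, 0, 0.003, 0, 0, 0, -1, -0.001, 0, 0.003, 0, 0, 0, -1, -0.001, 0, 0.003, 0, 0, 0, -1],
)

```text
clock: 20.9
eef_pos: [595.3, 115.7, 68.3]
tcp_rot: [-3.141, -0.002, -0.082]
contact_force: [-15.3, -1.0, 37.1]
opening: 0.679
grasp_force: 49.2
```

Call:
send_rows(
  targets=[0, 0, -0.002, 0, 0, 0, -1, 0, 0, -0.002, 0, 0, 0, 0.5, 0, 0, -0.002, 0, 0, 0, 0.8, 0, 0, -0.002, 0, 0, 0, 1, 0, 0, -0.002, 0, 0, 0, 1, 0, 0, -0.03, 0, 0, 0, 1, 0, 0, -0.06, 0, 0, 0, 1, 0, 0, -0.09, 0, 0, 0, 1, -0.02, 0, -0.12, 0, 0, 0, 1, -0.05, 0, -0.145, 0, 0, 0, 1, -0.08, 0, -0.145, 0, 0, 0, 1, -0.1, 0, -0.145, 0, 0, 0, 1],
)

```text
clock: 21.9
eef_pos: [493.5, 124.0, 210.8]
tcp_rot: [-3.141, -0.002, -0.082]
contact_force: [0.6, 0.8, -0.4]
opening: 1.003
grasp_force: 0.0
```

```bash
python3 go.py 405.5 305.6 200 80.5
python3 - <<'E'
from rig import r,cams
from m import *
import pickle
fs=[cams.grab_frame(n) for n in('wrist','scene','top')]; pickle.dump(fs,open('f8.pkl','wb'))
f,s,t=fs
for q in [(592.2,115.7,106),(674.7,109.2,86),(592.2,115.7,56),(405.5,305.6,54)]: print('wrist',proj(f,q).round(1),'scene',proj(s,q).round(1))
a=cv2.resize(f['color'],(400,300)); b=cv2.resize(s['color'][150:310,260:440],(400,356),interpolation=cv2.INTER_CUBIC)
cv2.imwrite('pics/w8.png',np.hstack([cv2.copyMakeBorder(a,0,56,0,0,cv2.BORDER_CONSTANT),b]))
E
```

```text
t 21.9 tcp [493.5 124.  210.8] yaw -4.7 F [ 0.6  0.8 -0.4] open 1.0 grip 0.0
shift [-0.1027 -0.1738  0.0107] turn [ 1.000e-03 -2.000e-03 -1.487e+00]
wrist [277.3  80.4] scene [326.6 227. ]
wrist [277.  -33.5] scene [335.6 260.6]
wrist [277.3  87.4] scene [325.1 239. ]
wrist [122.6 279.4] scene [366.2 170.6]
```

View pics/w8.png

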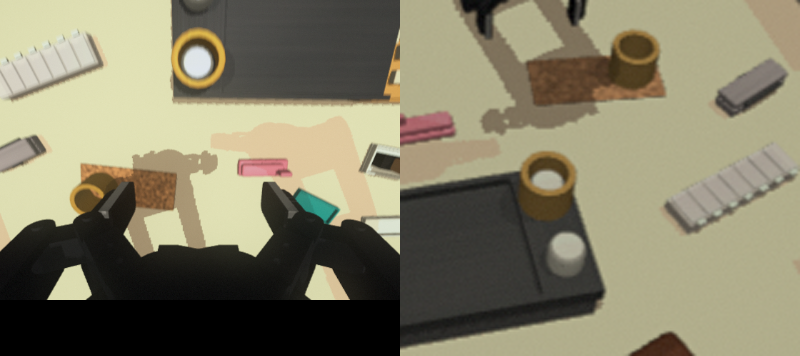

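The scene crop shows the first tube on the near spigot. Its rim centre is at (325.7,227.4) and the predicted position when home is (326.6,227.0). The second tube is still on the mat.

Call:
send_rows(
  targets=[-0.01, -0.017, 0, 0, 0, -0.12, 1, -0.02, -0.033, 0, 0, 0, -0.24, 1, -0.03, -0.05, 0, 0, 0, -0.36, 1, -0.04, -0.066, 0, 0, 0, -0.48, 1, -0.05, -0.083, 0, 0, 0, -0.6, 1, -0.06, -0.1, 0, 0, 0, -0.72, 1, -0.07, -0.117, 0, 0, 0, -0.84, 1, -0.08, -0.134, 0, 0, 0, -0.96, 1, -0.09, -0.15, 0, 0, 0, -1.08, 1, -0.097, -0.163, 0, 0, 0, -1.2, 1, -0.101, -0.171, 0, 0, 0, -1.32, 1, -0.1025, -0.174, 0, 0, 0, -1.44, 1],
)

```text
clock: 23.05
eef_pos: [407.6, 307.4, 209.2]
tcp_rot: [3.141, -0.0, 1.365]
contact_force: [-0.2, 0.3, 0.0]
opening: 1.002
grasp_force: 0.0
```

Call:
send_rows(
  targets=[0, 0, 0, 0, 0, -0.047, 1, 0, 0, 0, 0, 0, -0.047, 1, 0, 0, 0, 0, 0, -0.047, 1, 0, 0, 0, 0, 0, -0.047, 1],
)

```text
clock: 23.38
eef_pos: [407.6, 305.7, 209.3]
tcp_rot: [-3.142, 0.0, 1.402]
contact_force: [-0.4, -0.4, -0.5]
opening: 0.998
grasp_force: 0.0
```

```bash
python3 - <<'E'
from rig import r,cams
from m import *
f=cams.grab_frame('wrist'); t=cams.grab_frame('top')
p=proj(f,[405.5,305.6,54]); print('pred',p)
hsv=cv2.cvtColor(f['color'],cv2.COLOR_BGR2HSV)
u0,v0=p
for it in range(3):
    pts=[]
    for a in np.linspace(0,2*np.pi,72,endpoint=False):
        for q in np.arange(40,14,-.25):
            h,s,v=hsv[min(419,int(round(v0+q*np.sin(a)))),int(round(u0+q*np.cos(a)))]
            if 18<=h<=30 and s>140 and v>140: pts.append((u0+q*np.cos(a),v0+q*np.sin(a))); break
    e=cv2.fitEllipse(np.array(pts,np.float32)); u0,v0=e[0]
print(len(pts),e,onz(f,u0,v0,54).round(1))
E
python3 go.py 405.8 305.2 14 80.5
```

```text
pred [275.96521065 191.41361706]
56 ((275.1227722167969, 191.6424560546875), (53.07836151123047, 56.89006805419922), 92.8226318359375) [404.6 305.5  54. ]
t 23.4833 tcp [407.3 305.6 209.4] yaw 80.4 F [ 0.9 -0.2 -0.6] open 1.0 grip 0.0
shift [-0.0006 -0.0014  0.1954] turn [ 0.     0.    -0.002]
```

Tube is where expected; descend and grip.

Call:
send_rows(
  targets=[-0.001, -0.0018, 0.02, 0, 0, 0, 1, -0.001, -0.0018, 0.05, 0, 0, 0, 1, -0.001, -0.0018, 0.08, 0, 0, 0, 1, -0.001, -0.0018, 0.11, 0, 0, 0, 1, -0.001, -0.0018, 0.14, 0, 0, 0, 1, -0.001, -0.0018, 0.17, 0, 0, 0, 1, -0.001, -0.0018, 0.186, 0, 0, 0, 1, -0.001, -0.0018, 0.193, 0, 0, 0, 1, -0.001, -0.0018, 0.195, 0, 0, 0, 1, -0.001, -0.0018, 0.195, 0, 0, 0, 1, -0.001, -0.0018, 0.195, 0, 0, 0, 0.7, -0.001, -0.0018, 0.195, 0, 0, 0, 0.5],
  grip_force=40,
)

```text
clock: 24.48
eef_pos: [405.9, 305.6, 15.8]
tcp_rot: [3.14, -0.002, 1.405]
contact_force: [0.1, 0.2, -0.1]
opening: 0.759
grasp_force: 0.0
```

Call:
send_rows(
  targets=[0, 0, 0, 0, 0, 0, 0.3, 0, 0, 0, 0, 0, 0, 0, 0, 0, 0, 0, 0, 0, -0.5, 0, 0, 0, 0, 0, 0, -1, 0, 0, 0, 0, 0, 0, -1, 0, 0, 0, 0, 0, 0, -1],
  grip_force=40,
)

```text
clock: 24.98
eef_pos: [405.9, 305.6, 16.0]
tcp_rot: [3.14, -0.002, 1.405]
contact_force: [-0.3, -1.2, 6.3]
opening: 0.683
grasp_force: 42.3
```

Call:
send_rows(
  targets=[0, 0, -0.03, 0, 0, 0, -1, 0, 0, -0.07, 0, 0, 0, -1, 0, 0, -0.11, 0, 0, 0, -1, 0, 0, -0.14, 0, 0, 0, -1, 0, 0, -0.15, 0, 0, 0, -1, 0, 0, -0.15, 0, 0, 0, -1, 0, 0, -0.15, 0, 0, 0, -1],
)

```text
clock: 25.57
eef_pos: [404.9, 304.9, 164.6]
tcp_rot: [3.141, -0.001, 1.405]
contact_force: [-1.9, 0.3, -1.4]
opening: 0.678
grasp_force: 44.1
```

```bash
python3 go.py 676 109 165 -4.7
python3 - <<'E'
from rig import r,cams
from m import *
f=cams.grab_frame('wrist'); hsv=cv2.cvtColor(f['color'],cv2.COLOR_BGR2HSV)
s=r.sense(); T=rot(s['tcp_rot']); C=s['eef_pos']
v=hsv[195:270,278,2].astype(int); d=np.diff(v); print([(195+i,int(x)) for i,x in enumerate(d) if abs(x)>15])
for (u,v,dz) in [(278,204,-10.9),(278,236,39.1),(278,252,39.1)]: print(u,v,(T.T@(onz(f,u,v,C[2]+dz)-C)).round(1))
E
```

```text
t 25.5667 tcp [404.9 304.9 164.6] yaw 80.5 F [-1.9  0.3 -1.4] open 0.68 grip 44.1
shift [-0.1484  0.2997 -0.0003] turn [ 0.000e+00 -1.000e-03  1.487e+00]
[(198, -64), (199, -46), (231, 42), (248, 45)]
278 204 [27.   0.3 10.9]
278 236 [ 28.4   0.1 -39.1]
278 252 [ 21.9   0.1 -39.1]
```

Call:
send_rows(
  targets=[-0.006, 0.012, 0, 0, 0, 0.1, -1, -0.019, 0.038, 0, 0, 0, 0.22, -1, -0.034, 0.068, 0, 0, 0, 0.34, -1, -0.049, 0.098, 0, 0, 0, 0.46, -1, -0.064, 0.128, 0, 0, 0, 0.58, -1, -0.079, 0.158, 0, 0, 0, 0.7, -1, -0.094, 0.188, 0, 0, 0, 0.82, -1, -0.109, 0.218, 0, 0, 0, 0.94, -1, -0.124, 0.248, 0, 0, 0, 1.06, -1, -0.136, 0.273, 0, 0, 0, 1.18, -1, -0.144, 0.29, 0, 0, 0, 1.3, -1, -0.1484, 0.2984, 0, 0, 0, 1.42, -1],
)

```text
clock: 26.62
eef_pos: [675.5, 107.2, 161.1]
tcp_rot: [3.141, 0.003, -0.023]
contact_force: [-0.6, 0.2, -0.6]
opening: 0.678
grasp_force: 43.9
```

Call:
send_rows(
  targets=[0, 0, 0, 0, 0, 0.067, -1, 0, 0, 0, 0, 0, 0.067, -1, 0, 0, 0, 0, 0, 0.067, -1, 0, 0, 0, 0, 0, 0.067, -1, 0, 0, 0, 0, 0, 0.067, -1],
)

```text
clock: 27.03
eef_pos: [674.1, 109.6, 163.7]
tcp_rot: [3.141, 0.001, -0.08]
contact_force: [-0.0, 0.0, -1.0]
opening: 0.682
grasp_force: 43.9
```

```bash
python3 go.py 674.7 109.2 94 -4.7
python3 - <<'E'
from rig import r,cams
from m import *
s=cams.grab_frame('scene')
cv2.imwrite('pics/w9.png',cv2.resize(s['color'][150:310,160:400],(780,520),interpolation=cv2.INTER_CUBIC))
E
```

```text
t 27.0333 tcp [674.1 109.6 163.7] yaw -4.6 F [-0.  0. -1.] open 0.68 grip 43.9
shift [0.0007 0.0004 0.0697] turn [0.    0.001 0.002]
```

View pics/w9.png

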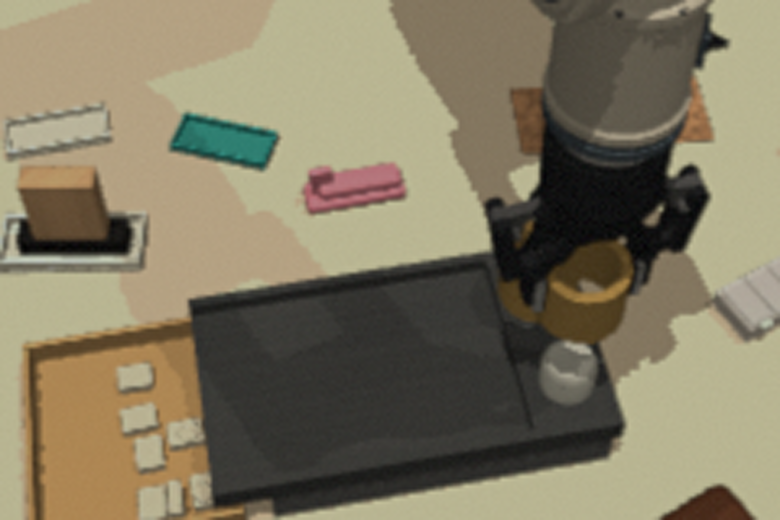

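The second tube hangs over the far spigot at (570,370). Chips are in the tray, the scraper is in its rest and the first tube is in place. Descending.

Call:
send_rows(
  targets=[0.0005, 0, 0.015, 0, 0, 0, -1, 0.0005, 0, 0.03, 0, 0, 0, -1, 0.0005, 0, 0.045, 0, 0, 0, -1, 0.0005, 0, 0.055, 0, 0, 0, -1, 0.0005, 0, 0.061, 0, 0, 0, -1, 0.0005, 0, 0.065, 0, 0, 0, -1, 0.0005, 0, 0.069, 0, 0, 0, -1, 0.0005, 0, 0.073, 0, 0, 0, -1, 0.0005, 0, 0.073, 0, 0, 0, -1],
)

```text
clock: 27.83
eef_pos: [675.2, 109.3, 91.3]
tcp_rot: [3.142, 0.0, -0.082]
contact_force: [0.8, -0.1, -1.9]
opening: 0.68
grasp_force: 44.0
```

Call:
send_rows(
  targets=[0, 0, 0.004, 0, 0, 0, -1, 0, 0, 0.008, 0, 0, 0, -1, 0, 0, 0.012, 0, 0, 0, -1, 0, 0, 0.016, 0, 0, 0, -1, 0, 0, 0.02, 0, 0, 0, -1, 0, 0, 0.022, 0, 0, 0, -1, 0, 0, 0.0235, 0, 0, 0, -1, 0, 0, 0.025, 0, 0, 0, -1, 0, 0, 0.025, 0, 0, 0, -1],
)

```text
clock: 28.58
eef_pos: [675.2, 109.2, 68.1]
tcp_rot: [3.141, 0.0, -0.082]
contact_force: [-6.0, -0.3, 12.5]
opening: 0.677
grasp_force: 45.4
```

Call:
send_rows(
  targets=[0, 0, 0.0005, 0, 0, 0, -1, 0, 0, 0, 0, 0, 0, 0.5, 0, 0, 0, 0, 0, 0, 0.8, 0, 0, 0, 0, 0, 0, 1, 0, 0, 0, 0, 0, 0, 1, 0, 0, -0.03, 0, 0, 0, 1, 0, 0, -0.06, 0, 0, 0, 1, 0, 0, -0.09, 0, 0, 0, 1, -0.02, 0, -0.12, 0, 0, 0, 1, -0.06, 0, -0.15, 0, 0, 0, 1, -0.1, 0, -0.15, 0, 0, 0, 1, -0.14, 0, -0.15, 0, 0, 0, 1],
)

```text
clock: 29.58
eef_pos: [539.5, 120.7, 218.5]
tcp_rot: [-3.14, -0.004, -0.083]
contact_force: [0.1, 0.4, -0.4]
opening: 0.997
grasp_force: 0.0
```

Call:
send_rows(
  targets=[-0.03, -0.03, 0, 0, 0, 0, 1, -0.06, -0.06, 0, 0, 0, 0, 1, -0.09, -0.09, 0, 0, 0, 0, 1, -0.11, -0.11, 0, 0, 0, 0, 1, -0.12, -0.12, 0, 0, 0, 0, 1, -0.12, -0.12, 0, 0, 0, 0, 1, -0.12, -0.12, 0, 0, 0, 0, 1],
)

```text
clock: 30.17
eef_pos: [429.4, 250.4, 216.6]
tcp_rot: [3.142, -0.0, -0.08]
contact_force: [0.4, 0.1, 1.3]
opening: 1.001
grasp_force: 0.0
```

Run:
```python
from rig import r,cams
from m import *
s=cams.grab_frame('scene');t=cams.grab_frame('top'); print(r.sense()['clock'],r.sense()['eef_pos'])
for q in [(592.2,115.7,106),(674.7,109.2,106)]: print((proj(s,q)-[150,150])*[3.0,3.0],proj(t,q)-[210,100])
a=cv2.resize(s['color'][150:330,150:380],None,fx=3,fy=3,interpolation=cv2.INTER_CUBIC)
cv2.imwrite('pics/w10.png',a)
```

```text
30.2667 [430.22281299 249.47141482 216.54150181]
[529.68388413 231.02323855] [32.59665616 62.0579361 ]
[559.17798431 317.76528906] [34.61903741 31.18400656]
```

View pics/w10.png

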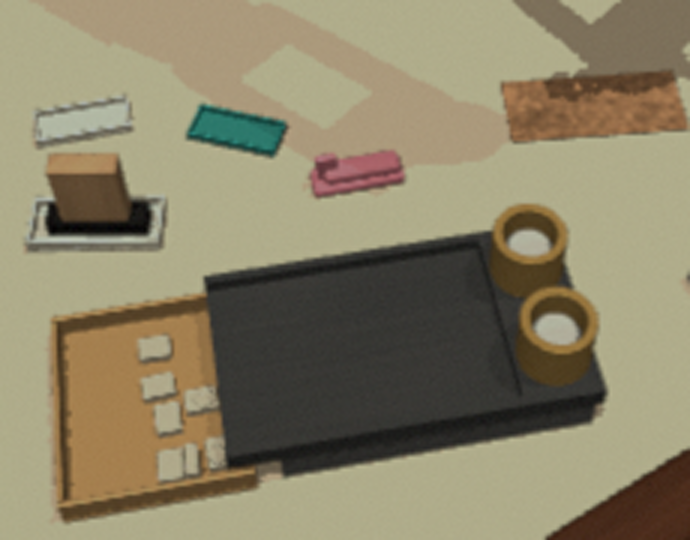

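The picture shows both tubes home, with rims at (530,236) and (559,320) against predicted (530,231) and (559,318). All 7 chips are in the tray, the plate is clear and the scraper stands in its rest.

```bash
python3 -c "
from rig import r
print(r.sign_off())"
```

```text
the job is handed in; nothing more can be done
None
```

I handed the job in at about 30 s. In the last picture all 7 chips are in the tray, both tubes are home on the spigots and the scraper is back in its rest. The hair clip has not moved, and I never went near the hanko case or the pill organiser. The sign-off returned no verdict.

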